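# Uncover the egg cooker with the lid lifter

### The job

The eggs in the little desktop egg cooker are done and its steel lid is hot, so keep the gripper and arm off the lid and the cooker: take the lid lifter from its wooden rest by its wooden grip, put its hook under the lid's loop handle, and lift the lid clear of the cooker, keeping it level. Carry it over without jerks and set it down gently, never letting it drop, flat in the middle of the round cork trivet, then unhook the lifter and lay it back in its rest, grip across both forks and hook hanging down, as you found it. Do not shift the eraser, the binder clip, the mug or the stamp standing nearby.

Things in the scene. Friction and masses are not known exactly. Their poses are not given: they have to be found in the camera images.
- lifter: Loose lid lifter, 120 g. Origin: centre of its wooden grip, a bar 130 (own x) x 20 (y) x 18 (z) mm. A steel shank (7 mm bar) runs down from the grip's middle, cranks back to x = -16 mm from 44 mm below the origin, and ends in an open hook pointing to own +x (see point hook). Starts in the rest, z up, its +x along the rest's +x.
- hook (a point): Where the load hangs: top of the hook bar's lowest place, at (2, 0, -77.5) mm in the lifter's frame, almost under the grip's middle; axes as the lifter's. The hook spans x = -20 to +26 mm and 84.5 to 65.5 mm below the lifter's origin, its mouth open upward, tip turned up at +x, so it enters a loop moving along own +x.
- lid: Loose round steel lid, 140 to 280 g: plate 116 mm across, 4 mm thick; under it a plug 95 mm across, 6 mm deep, inside the pan with 3.5 mm to spare all round. Origin: centre of the plate's underside, on the pan's rim, 75 mm above the desk, at the start; z up. A loop handle (see point loop) stands on its middle. It hangs level if hooked at the loop's apex.
- loop (a point): Underside of the loop handle's apex, 43 mm above the lid's origin on its centre line, 39 mm clear above the plate. The loop, 6 mm round bar, stands upright in the lid's y-z plane: legs at y = +/-26 mm rise to 26 mm above the origin, then slope in to the apex. Axes as the lid's: the hook passes through along x, from either side.
- cooker: Fixed egg cooker: a round white pan 110 mm across on a black heating base 116 mm across, rim 75 mm above the desk, a small dial on its front (own -x), three eggs inside. Origin under its centre on the desk. Hot.
- trivet: Fixed round cork disc, 130 mm across and 10 mm thick, where the lid shall go. Origin under its centre on the desk. With the lid lying flat on it the lid's origin is 16 mm above the desk.
- rest: Fixed dark wooden lifter rest: base 130 x 70 x 8 mm, two uprights 10 mm thick at own x = +/-46 mm (82 mm clear between them), each ending in a fork with its floor 92 mm above the desk, about 30 mm wide between flaring prongs that reach 107 mm up and 50 mm apart. Origin under its centre on the desk; own x runs from fork to fork.
- cradle (a point): Point on the rest, 101 mm above the desk midway between the forks, where the centre of the lifter's grip lies when it is in the rest. Axes as the rest's.
- eraser: Loose bystander: block eraser, 48 x 23 x 13 mm, in front of the trivet (on the robot's side). Origin under its centre.
- clip: Loose bystander: black binder clip, 36 x 32 x 27 mm, in front of the cooker. Origin under its centre.
- mug: Loose bystander: white mug, 92 x 127 x 95 mm, behind the work. Origin under its centre.
- stamp: Loose bystander: hand stamp with a dark round knob, 24 x 58 x 59 mm, behind the work. Origin under its centre.
Mind the look-alikes: they are no part of the job. What is shaped like the rest but turquoise is not meant.

How it is judged:
By the outcome, as a careful person would: the job done as asked, in the order asked, and still so for the second after the job is handed in, with the robot touching nothing.
It also fails if it takes over 58 s, if anything falls off the work surface, if the arm or the gripper's body presses on something with over 40 N, if the wrist force passes 120 N, or if a joint passes its speed limit or range.

### The arm

A 7-joint arm with a two-finger parallel gripper is mounted at the origin on the work surface; the furniture and walls round the work are solid. World frame = base frame: x ahead of the robot, y to its left, z up, the work surface at z = 0. Lengths are in m, angles in rad, forces in N, time in s.
With the tool pointing down it reaches from about 0.425 to 0.925 m from the base axis. Payload 6.8 kg.
Tool frame: the origin (TCP) lies on the centre line of the jaws, within the pads' length; the fingertips stand 19 mm ahead of it and the grasp point (between the pads) is the TCP (ctrl.nose_length is the distance from the TCP to the fingertips, in m); z points along the fingers, y is the line along which they close (so a half turn about z gives the same grasp; the last joint's range is limited). The gripper opens to 88 mm and grips with 3 to 60 N. Pads are 20 mm wide; open, the fingers measure 115 mm over their backs; the gripper's body (75 mm by 178 mm) begins 61 mm behind the grasp point.
Start: joints at [1.183, 0.477, 0.022, 1.555, -0.011, 1.109, -0.083], TCP at [0.186, -0.649, 0.203] pointing down, gripper open.
Joint ranges: [-2.96, 2.96], [-0.34, 2.1], [-1.41, 1.46], [0.24, 2.44], [-1.37, 4.51], [0.17, 1.92], [-2.96, 2.96]. Speed limits (rad/s): [2.39, 2.39, 3.14, 3.14, 3.14, 3.14, 3.14].

### API

Orientations are given as a unit quaternion [x, y, z, w].
In Python, from station import ctrl gives the robot as it stands.
- The arm moves only by the tool servo_tool, never from a script. Its argument "targets" is a list of rows, each an object of numbers: "claw": the closure, from -1 (fully open) to 1 (shut); "tx", "ty", "tz": the shift along the tool's x, y, z in cm; "wx", "wy", "wz": the turn, a rotation vector about the tool's x, y, z in rad. A call has 1 to 10 rows; each row is the pose to reach, as a shift and turn from the pose commanded when the call began, along the tool's axes at that moment; what a row does not reach only later rows make up. A row lasts 1/8 s, in which the tool goes at most 62.5 mm and 10.7 degrees, less where a joint would pass 70% of its speed; a pose out of reach is approached as far as the arm can. A call with a gripper value outside its range is refused whole. The fingers move at their own pace and stop on an object; "force" is the grip in N (left out, the last holds). Time passes only in rows, so rows that repeat a pose let the fingers close. It gives the time, the measured TCP pose, the force, the opening and the grip force at its end, in the units of the state.
- ctrl.state(): the state, without advancing time (a new reading comes with each control period).
- ctrl.camera(name): name is "side" or "top" or "wrist"; returns a dict with "pixels" (420x560x3 uint8, red, green, blue), "intrinsics" (3x3 intrinsics, pixels), "position" and "rotation" of the camera in the world. Camera axes: x right, y down, z forward; pixel columns grow to the right and rows downward; lengths in m; the calibration is good to about 2 mm. A picture is of the moment at which its call begins. There is no depth.
- ctrl.close_job(): hands the job in; it is judged then, once.
Trained networks look in a picture, given as the dict that the camera call returned (one of the last four; its "shot" number tells which), for a name from the list of things; names that differ only in an ending like _2 or _b are one class to them, and where a whole thing is asked for, a point or a joint stands for the part that bears it (a point fixed in the world has none). Each returns a list of dicts, best first, with "score" (0 to 1); they miss things now and then, are a little off and sometimes report something else, mostly with a low value. They report only what shows in the picture. A call takes as long as a camera call. They do not tell look-alikes from the thing itself.
- ctrl.spot_in(picture, target): "extent" ([left, top, right, bottom] in pixels, round what is visible of it).
- ctrl.place_of(picture, target): "centre" ([column, row] in pixels: a listed point, or the origin of a listed thing).
The state is a dict: "t": time; "joint_pos": joint angles; "joint_velocities": joint speeds; "joint_torque": joint torques, N m; "tool_pos": TCP position; "tcp_rot": TCP orientation; "contact_force": force on the tool from outside, world axes, zero at the start; "torque": the same for the moment, N m; "finger_gap": finger opening in m; "grasp_force": force on a finger pad.
Only numpy, scipy, OpenCV 4.12 (cv2) and the standard library are available. Lean on these libraries where they do the work, as an engineer would, in place of code of your own. Each camera call takes 0.05 s, during which the arm holds its last target. There are 200 camera calls.

## Working session

There is one attempt and no reset: what is moved stays moved. The work goes in short steps, Python scripts to look and compute and a tool call to move; the robot and the scene stay as the last step left them, time stands still between calls to the robot, and variables do not carry over. Pictures are saved under pics/ and viewed, at most 10 in all, crops included, and the job is handed in when it is done.

Besides the shell and the picture viewer there is one more tool, called as name(argument=value, ...), one argument or row to a line, values as JSON. servo_tool: Moves the arm, as the interface text tells. Its arguments: {"type":"object","properties":{"targets":{"type":"array","items":{"type":"object","properties":{"claw":{"type":"number"},"tx":{"type":"number"},"ty":{"type":"number"},"tz":{"type":"number"},"wx":{"type":"number"},"wy":{"type":"number"},"wz":{"type":"number"}}}},"force":{"type":"number"}},"required":["targets"]}

```bash
mkdir -p pics; cat > h.py <<'E'
import numpy as np, cv2
from scipy.spatial.transform import Rotation as R
from station import ctrl
def ray(p,c):
    d=np.linalg.inv(np.array(p["intrinsics"]))@[c[0],c[1],1]
    return np.array(p["position"]), np.array(p["rotation"])@d
def atz(p,c,z):
    o,d=ray(p,c); return o+d*(z-o[2])/d[2]
def tri(obs):
    A=np.zeros((3,3));b=np.zeros(3)
    for p,c in obs:
        o,d=ray(p,c); d=d/np.linalg.norm(d); M=np.eye(3)-np.outer(d,d); A+=M;b+=M@o
    return np.linalg.solve(A,b)
def save(p,n): cv2.imwrite(f"pics/{n}.png",cv2.cvtColor(p["pixels"],cv2.COLOR_RGB2BGR))
def proj(p,X):
    c=np.array(p["rotation"]).T@(np.array(X)-np.array(p["position"])); u=np.array(p["intrinsics"])@c; return u[:2]/u[2]
E
python3 - <<'E'
from h import *
np.set_printoptions(precision=3,suppress=True)
Z=dict(lifter=.101,hook=.0235,lid=.075,loop=.118,cooker=0,trivet=0,rest=0,cradle=.101,eraser=0,clip=0,mug=0,stamp=0)
for cam in("top","side"):
    p=ctrl.camera(cam); save(p,cam+"0"); print(cam,p["position"])
    for n,z in Z.items():
        for d in ctrl.place_of(p,n)[:3]: print(n,round(d["score"],2),np.array(d["centre"]),atz(p,d["centre"],z))
s=ctrl.state();print(s["tcp_rot"],s["tool_pos"],s["t"])
E
```

```text
top [ 0.458 -0.09   1.126]Traceback (most recent call last):
  File "<stdin>", line 7, in <module>
  File "h.py", line 8, in atz
    o,d=ray(p,c); return o+d*(z-o[2])/d[2]
        ~~~^^^^^
  File "h.py", line 6, in ray
    return np.array(p["position"]), np.array(p["rotation"])@d
                                    ~~~~~~~~~~~~~~~~~~~~~~~^~
ValueError: matmul: Input operand 1 has a mismatch in its core dimension 0, with gufunc signature (n?,k),(k,m?)->(n?,m?) (size 3 is different from 4)
```

Rotation is a quaternion.

```bash
sed -i 's/np.array(p\["rotation"\])/R.from_quat(p["rotation"]).as_matrix()/' h.py
python3 - <<'E'
from h import *
np.set_printoptions(precision=3,suppress=True)
Z=dict(lifter=.101,hook=.0235,lid=.075,loop=.118,cooker=0,trivet=0,rest=0,cradle=.101,eraser=0,clip=0,mug=0,stamp=0)
for cam in("top","side"):
    p=ctrl.camera(cam); save(p,cam+"0"); print(cam,p["position"])
    for n,z in Z.items():
        for d in ctrl.place_of(p,n)[:3]: print(n,round(d["score"],2),np.array(d["centre"]),atz(p,d["centre"],z))
s=ctrl.state();print(s["tcp_rot"],s["tool_pos"],s["t"])
E
```

```text
top [ 0.458 -0.09   1.126]
lifter 0.8 [345.9 190.8] [ 0.577 -0.247  0.101]
hook 0.7 [339.7 192.4] [ 0.581 -0.244  0.023]
lid 0.86 [203.5 200.3] [0.549 0.076 0.075]
loop 0.8 [202.  197.3] [0.552 0.073 0.118]
cooker 0.3 [344.9 193.9] [ 0.58  -0.261  0.   ]
trivet 0.57 [277.2 217.7] [ 0.517 -0.094  0.   ]
rest 0.71 [308.9 301.8] [ 0.314 -0.177  0.   ]
rest 0.6 [337.  190.2] [ 0.589 -0.241  0.   ]
cradle 0.83 [312.4 308.2] [ 0.314 -0.177  0.101]
eraser 0.6 [276.6 257.8] [ 0.419 -0.095  0.   ]
eraser 0.5 [346.6 191.2] [ 0.587 -0.265  0.   ]
clip 0.63 [208.2 243.5] [0.45  0.073 0.   ]
mug 0.77 [262.2 141.4] [ 0.707 -0.052  0.   ]
stamp 0.77 [215.5 135.2] [0.719 0.064 0.   ]
side [0.118 0.422 0.861]
lifter 0.85 [315.1 151.5] [ 0.575 -0.247  0.101]
hook 0.98 [311.9 173.3] [ 0.582 -0.249  0.023]
lid 0.61 [231.7 254.3] [0.545 0.069 0.075]
lid 0.61 [312.6 173.2] [ 0.552 -0.209  0.075]
loop 0.95 [228.9 238.8] [0.55  0.065 0.118]
cooker 0.73 [236.6 273.2] [0.545 0.064 0.   ]
cooker 0.24 [234.2 254.1] [0.582 0.031 0.   ]
trivet 0.8 [295.4 231.2] [ 0.516 -0.1    0.   ]
rest 0.72 [395.2 252. ] [ 0.312 -0.189 -0.   ]
rest 0.66 [308.9 180. ] [ 0.587 -0.245  0.   ]
cradle 0.65 [312.2 156.8] [ 0.57  -0.229  0.101]
cradle 0.61 [228.9 242.3] [0.554 0.063 0.101]
eraser 0.52 [332.5 252.6] [ 0.417 -0.104  0.   ]
clip 0.64 [269.9 300.3] [0.449 0.069 0.   ]
clip 0.57 [235.8 272.9] [0.547 0.064 0.   ]
mug 0.58 [217.5 200. ] [ 0.718 -0.058  0.   ]
stamp 0.91 [182.4 227.9] [ 0.722  0.051 -0.   ]
[ 0.99   0.139  0.    -0.   ] [ 0.186 -0.649  0.203] 1.4
```

View pics/top0.png

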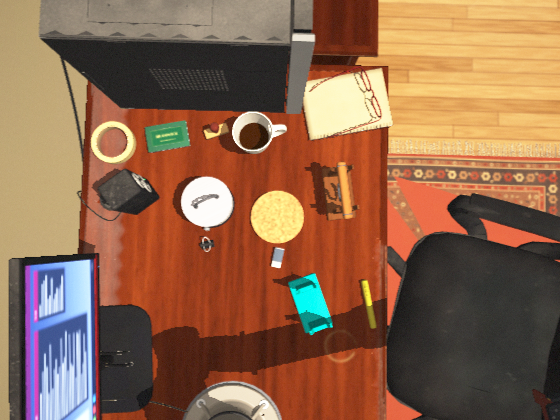

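View pics/side0.png

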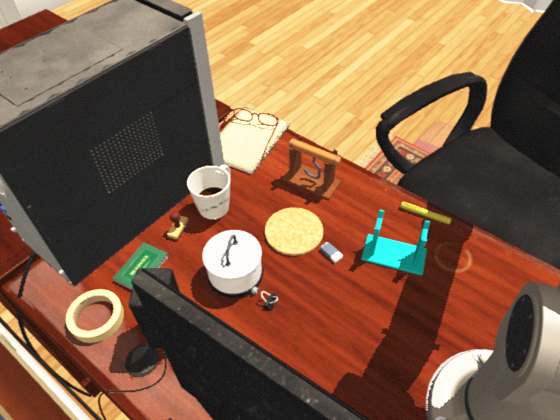

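The top view shows the rest with the lifter near (340,190), the lid at (205,202) and the trivet at (277,217). The turquoise decoy is at (310,303). The side view shows the hook at (312,173). I need the hook and loop directions, so I'll enlarge those areas.

```bash
python3 - <<'E'
from h import *
a=cv2.imread("pics/side0.png")[130:205,275:350]; b=cv2.imread("pics/top0.png")[165:240,170:245]; c=cv2.imread("pics/top0.png")[155:230,305:380];d=cv2.imread("pics/side0.png")[220:295,195:270]
f=lambda i:cv2.resize(i,(300,300),interpolation=cv2.INTER_CUBIC)
cv2.imwrite("pics/crop.png",np.vstack([np.hstack([f(a),f(b)]),np.hstack([f(d),f(c)])]))
E
```

```text
(no output)
```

View pics/crop.png

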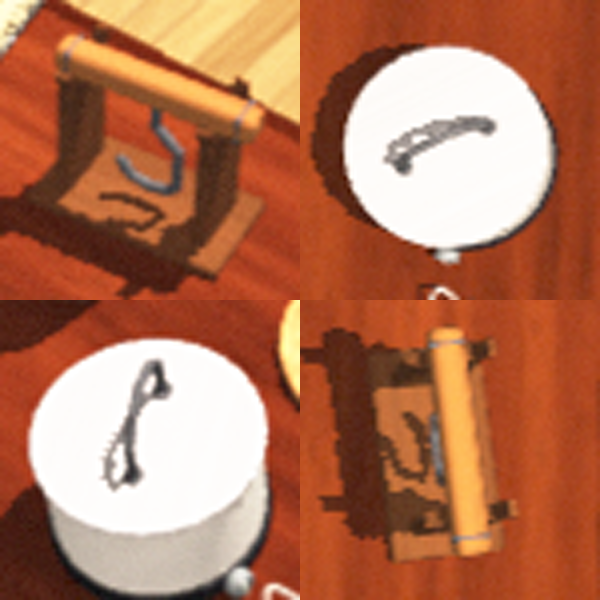

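```bash
python3 - <<'E'
from h import *
np.set_printoptions(precision=3,suppress=True)
p=ctrl.camera("top")
a=atz(p,(341.7,162.5),.108);b=atz(p,(348.2,218.2),.108);d=a-b
print("grip",a,b,(a+b)/2,np.linalg.norm(d),np.degrees(np.arctan2(d[1],d[0])))
a=atz(p,(195.5,207),.08);b=atz(p,(217,196.2),.08);d=a-b
print("loop",a,b,(a+b)/2,np.linalg.norm(d),np.degrees(np.arctan2(d[1],d[0])))
s=ctrl.state();q=R.from_quat(s["tcp_rot"]);print(q.as_matrix(),s["joint_pos"])
w=ctrl.camera("wrist"); print("wristcam in tool",q.inv().apply(np.array(w["position"])-s["tool_pos"]))
E
```

```text
grip [ 0.64  -0.236  0.108] [ 0.514 -0.252  0.108] [ 0.577 -0.244  0.108] 0.12618670952940414 7.450838165889337
loop [0.533 0.093 0.08 ] [0.559 0.045 0.08 ] [0.546 0.069 0.08 ] 0.054784452377538685 118.39084888296927
[[ 0.961  0.276  0.   ]
 [ 0.276 -0.961 -0.   ]
 [ 0.     0.    -1.   ]] [ 1.183  0.477  0.022  1.555 -0.012  1.109 -0.083]
wristcam in tool [ 0.076  0.001 -0.181]
```

The lifter's yaw is 7.5° with the hook tip toward world +x. The loop's through-axis has a yaw of about 28°. Moving above the lifter.

servo_tool(
  targets=[
    {"tx":48.7,"ty":-27.9,"tz":-3,"wz":0.15,"claw":-1},
    {"tx":48.7,"ty":-27.9,"tz":-3,"wz":0.15,"claw":-1},
    {"tx":48.7,"ty":-27.9,"tz":-3,"wz":0.15,"claw":-1},
    {"tx":48.7,"ty":-27.9,"tz":-3,"wz":0.15,"claw":-1},
    {"tx":48.7,"ty":-27.9,"tz":-3,"wz":0.15,"claw":-1},
    {"tx":48.7,"ty":-27.9,"tz":-3,"wz":0.15,"claw":-1},
    {"tx":48.7,"ty":-27.9,"tz":-3,"wz":0.15,"claw":-1},
    {"tx":48.7,"ty":-27.9,"tz":-3,"wz":0.15,"claw":-1},
    {"tx":48.7,"ty":-27.9,"tz":-3,"wz":0.15,"claw":-1},
    {"tx":48.7,"ty":-27.9,"tz":-3,"wz":0.15,"claw":-1},
  ],
)

```text
validation failed for argument at $.ta...
```

servo_tool(
  targets=[
    {"tx":48.7,"ty":-27.9,"tz":-3,"wx":0,"wy":0,"wz":0.15,"claw":-1},
    {"tx":48.7,"ty":-27.9,"tz":-3,"wx":0,"wy":0,"wz":0.15,"claw":-1},
    {"tx":48.7,"ty":-27.9,"tz":-3,"wx":0,"wy":0,"wz":0.15,"claw":-1},
    {"tx":48.7,"ty":-27.9,"tz":-3,"wx":0,"wy":0,"wz":0.15,"claw":-1},
    {"tx":48.7,"ty":-27.9,"tz":-3,"wx":0,"wy":0,"wz":0.15,"claw":-1},
    {"tx":48.7,"ty":-27.9,"tz":-3,"wx":0,"wy":0,"wz":0.15,"claw":-1},
    {"tx":48.7,"ty":-27.9,"tz":-3,"wx":0,"wy":0,"wz":0.15,"claw":-1},
    {"tx":48.7,"ty":-27.9,"tz":-3,"wx":0,"wy":0,"wz":0.15,"claw":-1},
    {"tx":48.7,"ty":-27.9,"tz":-3,"wx":0,"wy":0,"wz":0.15,"claw":-1},
    {"tx":48.7,"ty":-27.9,"tz":-3,"wx":0,"wy":0,"wz":0.15,"claw":-1},
  ],
)

```text
t: 2.75
tool_pos: [0.5814, -0.2397, 0.2337]
tcp_rot: [0.998, 0.07, 0.001, -0.001]
contact_force: [-0.5, 0.4, 0.1]
finger_gap: 0.0878
grasp_force: 0.0
```

```bash
python3 - <<'E'
from h import *
np.set_printoptions(precision=4,suppress=True)
s=ctrl.state();print(s["t"],s["tool_pos"],s["tcp_rot"])
p=ctrl.camera("wrist");save(p,"w1")
for n,z in dict(lifter=.101,cradle=.101,hook=.0235,rest=0,loop=.118,lid=.075,trivet=.0).items():
    for d in ctrl.place_of(p,n)[:2]: print(n,round(d["score"],2),np.array(d["centre"]),atz(p,d["centre"],z))
E
```

```text
2.75 [ 0.5814 -0.2397  0.2337] [ 0.9976  0.0697  0.0012 -0.0013]
lifter 0.92 [280.5 195.9] [ 0.5775 -0.2453  0.101 ]
cradle 0.83 [283.8 192.5] [ 0.581  -0.2478  0.101 ]
cradle 0.5 [282.8 170. ] [ 0.6012 -0.244   0.101 ]
hook 0.57 [118.3  24.5] [ 0.7094 -0.0647  0.0235]
rest 0.9 [203.3 355.6] [ 0.3144 -0.1775  0.    ]
rest 0.6 [282.5 174.6] [ 0.5778 -0.2487  0.    ]
trivet 0.71 [147.7 206.2] [ 0.5171 -0.0935  0.    ]
```

View pics/w1.png

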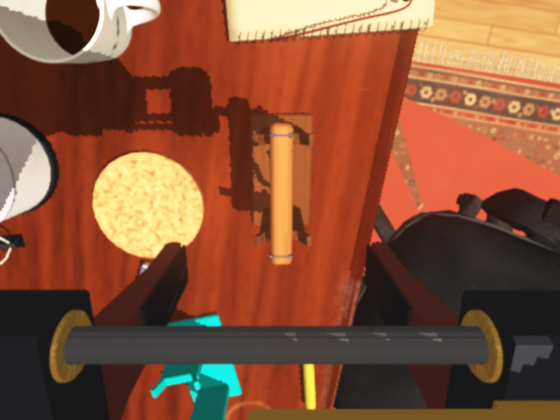

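The grip runs from (283,126) to (282,263), almost vertical in the image, so the tool is nearly aligned with it. The trivet is at (148,205).

```bash
cat >> h.py <<'E'
def rel(X,yaw=None):
    s=ctrl.state();q=R.from_quat(s["tcp_rot"]);m=q.as_matrix()
    print("t",s["t"],"pos",np.round(s["tool_pos"],4),"yaw",np.degrees(np.arctan2(m[1,0],m[0,0])),"tilt",m[:,2])
    print("  cm",np.round(q.inv().apply(np.array(X)-s["tool_pos"])*100,2))
    if yaw is not None: print("  rotvec",np.round((q.inv()*R.from_matrix(np.array([[np.cos(yaw),np.sin(yaw),0],[np.sin(yaw),-np.cos(yaw),0],[0,0,-1]]))).as_rotvec(),4))
E
python3 - <<'E'
from h import *
p=ctrl.camera("wrist")
a=atz(p,(283,126),.105);b=atz(p,(282.3,263),.105);d=a-b
y=np.arctan2(d[1],d[0]);print((a+b)/2,np.linalg.norm(d),np.degrees(y))
rel([.578,-.2455,.103],y)
E
```

```text
[ 0.57145929 -0.25555127  0.105     ] 0.12624607728498655 7.261013276950073
t 3.2 pos [ 0.5768 -0.2473  0.2336] yaw 7.328520235910765 tilt [-5.94195913e-05 -2.93216062e-04 -9.99999955e-01]
  cm [ 0.15 -0.16 13.06]
  rotvec [0.0003 0.0001 0.0012]
```

```bash
python3 - <<'E'
from h import *
np.set_printoptions(precision=4,suppress=True)
p=ctrl.camera("wrist")
d=ctrl.place_of(p,"lifter")[0]["centre"];print(d,atz(p,d,.101)); e=ctrl.place_of(p,"trivet")[0]["centre"];print(atz(p,e,0))
i=cv2.cvtColor(p["pixels"],cv2.COLOR_RGB2HSV); m=cv2.inRange(i,(10,120,150),(20,255,255)); m[:, :240]=0; m[:,330:]=0; m[300:]=0
n,l,st,c=cv2.connectedComponentsWithStats(m); k=1+np.argmax(st[1:,4]); print(st[k],c[k])
ys,xs=np.where(l==k); vx,vy,x0,y0=cv2.fitLine(np.c_[xs,ys].astype(np.float32),cv2.DIST_L2,0,.01,.01).ravel()
A=atz(p,(x0+vx*60,y0+vy*60),.11);B=atz(p,(x0-vx*60,y0-vy*60),.11);D=A-B; print((A+B)/2,np.degrees(np.arctan2(D[1],D[0])))
E
```

```text
[274.8, 193.1] [ 0.5745 -0.2478  0.101 ]
[ 0.5182 -0.0976  0.    ]
[ 246  108   59  142 5410] [278.5185 172.12  ]
[ 0.5931 -0.2486  0.11  ] 5.70618922573324
```

servo_tool(
  targets=[
    {"tx":-0.1,"ty":0,"tz":4,"wx":0,"wy":0,"wz":0,"claw":-1},
    {"tx":-0.1,"ty":0,"tz":8,"wx":0,"wy":0,"wz":0,"claw":-1},
    {"tx":-0.1,"ty":0,"tz":11,"wx":0,"wy":0,"wz":0,"claw":-1},
    {"tx":-0.1,"ty":0,"tz":13.1,"wx":0,"wy":0,"wz":0,"claw":-1},
    {"tx":-0.1,"ty":0,"tz":13.1,"wx":0,"wy":0,"wz":0,"claw":-1},
    {"tx":-0.1,"ty":0,"tz":13.1,"wx":0,"wy":0,"wz":0,"claw":-1},
  ],
)

```text
t: 4.1
tool_pos: [0.5771, -0.2465, 0.1034]
tcp_rot: [0.998, 0.065, 0.001, 0.0]
contact_force: [0.4, 0.6, 0.5]
finger_gap: 0.0878
grasp_force: 0.0
```

servo_tool(
  targets=[
    {"tx":0,"ty":0,"tz":0,"wx":0,"wy":0,"wz":0,"claw":1},
    {"tx":0,"ty":0,"tz":0,"wx":0,"wy":0,"wz":0,"claw":1},
    {"tx":0,"ty":0,"tz":0,"wx":0,"wy":0,"wz":0,"claw":1},
    {"tx":0,"ty":0,"tz":0,"wx":0,"wy":0,"wz":0,"claw":1},
    {"tx":0,"ty":0,"tz":0,"wx":0,"wy":0,"wz":0,"claw":1},
    {"tx":0,"ty":0,"tz":0,"wx":0,"wy":0,"wz":0,"claw":1},
    {"tx":0,"ty":0,"tz":0,"wx":0,"wy":0,"wz":0,"claw":1},
    {"tx":0,"ty":0,"tz":0,"wx":0,"wy":0,"wz":0,"claw":1},
  ],
  force=30,
)

```text
t: 5.1
tool_pos: [0.5765, -0.2463, 0.1024]
tcp_rot: [0.998, 0.065, 0.0, 0.0]
contact_force: [0.8, -0.5, -0.8]
finger_gap: 0.0116
grasp_force: 0.0
```

```bash
python3 - <<'E'
from h import *
s=ctrl.state();print(s["finger_gap"],s["grasp_force"])
p=ctrl.camera("wrist");q=ctrl.camera("side");t=ctrl.camera("top")
f=lambda i:cv2.resize(i,(400,300))
g=cv2.resize(q["pixels"][90:240,220:420],(400,300)); k=cv2.resize(t["pixels"][100:250,250:450],(400,300))
o=np.vstack([np.hstack([f(p["pixels"]),g]),np.hstack([k,k*0])]);cv2.imwrite("pics/g.png",o[:,:,::-1])
E
```

```text
0.011630953200227308 0.0
```

View pics/g.png

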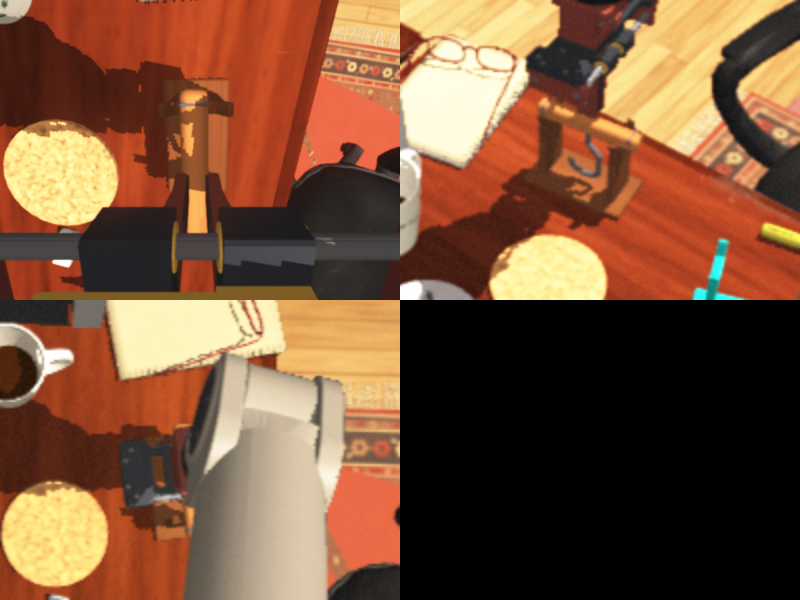

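servo_tool(
  targets=[
    {"tx":0,"ty":0,"tz":0,"wx":0,"wy":0,"wz":0,"claw":1},
    {"tx":0,"ty":0,"tz":0,"wx":0,"wy":0,"wz":0,"claw":1},
  ],
  force=30,
)

```text
t: 5.5
tool_pos: [0.5764, -0.2463, 0.1025]
tcp_rot: [0.998, 0.065, 0.0, 0.0]
contact_force: [-0.4, -0.9, -0.0]
finger_gap: 0.0003
grasp_force: 0.0
```

```bash
python3 - <<'E'
from h import *
np.set_printoptions(precision=4,suppress=True)
q=ctrl.camera("side")
for n in("lifter","hook"):
    for d in ctrl.place_of(q,n)[:2]: print(n,d["score"],atz(q,d["centre"],.101 if n=="lifter" else .0235))
print(ctrl.state()["tool_pos"],proj(q,ctrl.state()["tool_pos"]),ctrl.place_of(q,"lifter")[:1])
E
```

```text
lifter 0.81 [ 0.5734 -0.2397  0.101 ]
hook 0.97 [ 0.5789 -0.2414  0.0235]
[ 0.5765 -0.2463  0.1025] [314.3682 150.8862] [{'centre': [313.7, 153.5], 'score': 0.81}]
```

```bash
python3 - <<'E'
from h import *
q=ctrl.camera("side");s=ctrl.state();T=np.array(s["tool_pos"])
i=cv2.resize(q["pixels"][100:200,260:360],(600,600),interpolation=cv2.INTER_CUBIC)[:,:,::-1].copy()
for X in(T,T-[0,0,.019]):
    u=(proj(q,X)-[260,100])*6; cv2.circle(i,tuple(int(v) for v in u),4,(0,255,0),1)
cv2.imwrite("pics/g2.png",i)
E
```

```text
(no output)
```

View pics/g2.png

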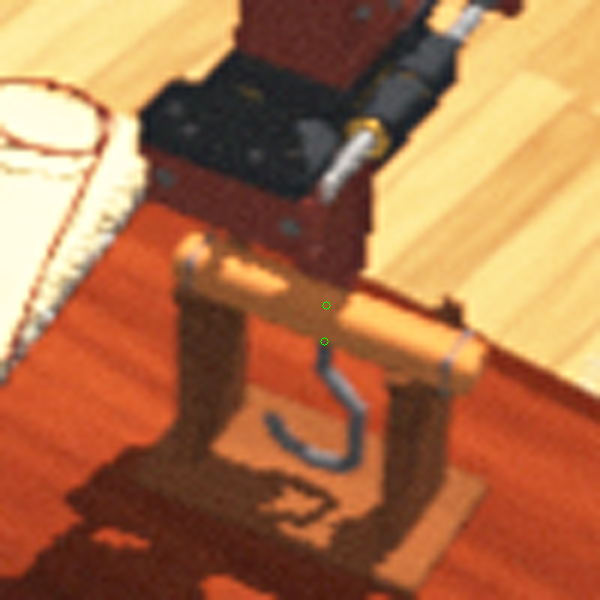

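```bash
python3 - <<'E'
from h import *
print(ctrl.nose_length,[a for a in dir(ctrl) if a[0]!="_"]); print(ctrl.state())
E
```

```text
0.019 ['MotionError', 'camera', 'close_job', 'nose_length', 'place_of', 'spot_in', 'state']
{'t': 5.75, 'joint_pos': array([ 0.40896518,  0.50945509, -0.14093589,  1.75701194,  0.08893117,
        0.88124783, -1.21191711]), 'joint_velocities': array([ 1.17480994e-03, -1.69562750e-04, -8.48393694e-06, -3.98215831e-04,
       -4.31451394e-04,  1.99296873e-03,  3.03813201e-04]), 'joint_torque': array([-4.18521058e-04, -5.65052569e+01, -7.59175178e-01, -2.34940267e+01,
       -2.04004959e-02, -6.19651051e-02,  1.06300956e-05]), 'tool_pos': array([ 0.57647255, -0.24625474,  0.10246797]), 'tcp_rot': array([9.97894464e-01, 6.48586046e-02, 2.23861887e-05, 1.65207845e-05]), 'contact_force': array([-1.01273822, -0.47181163, -0.12053269]), 'torque': array([-4.28046623e-05,  4.65409492e-03, -2.89249771e-03]), 'grasp_force': 0.0, 'finger_gap': 0.00015440011050381412}
```

```bash
python3 - <<'E'
from h import *
q=ctrl.camera("wrist");s=ctrl.state();T=np.array(s["tool_pos"]);m=R.from_quat(s["tcp_rot"])
i=q["pixels"][:,:,::-1].copy()
for z,c in((0,(0,255,0)),(.019,(255,255,0)),(-.01,(255,0,255))):
  for x in(-.01,.01):
    for y in(-.01,.01):
      u=proj(q,T+m.apply([x,y,z]));cv2.circle(i,tuple(int(v) for v in u),3,c,1)
cv2.imwrite("pics/g3.png",i[120:420,130:430].repeat(2,0).repeat(2,1))
E
```

```text
(no output)
```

View pics/g3.png

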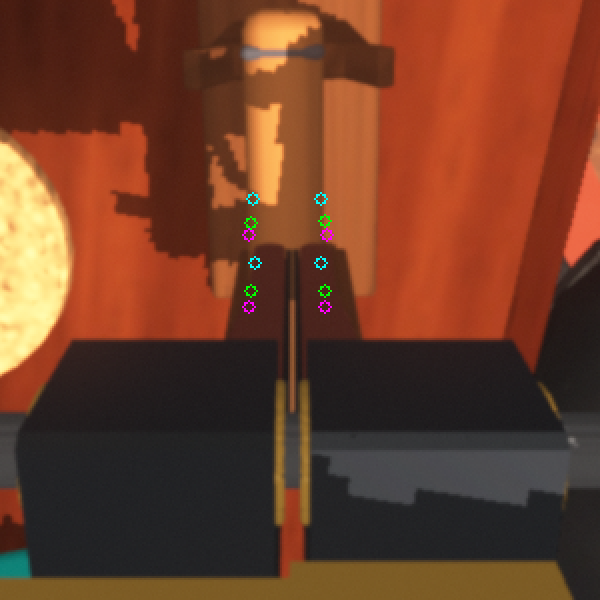

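The pads shut above the grip without catching it. Both views put the fingertips near z≈0.115, so the real fingers are shorter than the stated 19 mm nose. I'll reopen, go about 27 mm deeper and close again.

servo_tool(
  targets=[
    {"tx":0,"ty":0,"tz":0,"wx":0,"wy":0,"wz":0,"claw":-0.2},
    {"tx":0,"ty":0,"tz":0,"wx":0,"wy":0,"wz":0,"claw":-0.2},
    {"tx":0,"ty":0,"tz":0,"wx":0,"wy":0,"wz":0,"claw":-0.2},
    {"tx":0,"ty":0,"tz":0,"wx":0,"wy":0,"wz":0,"claw":-0.2},
    {"tx":0,"ty":0,"tz":0,"wx":0,"wy":0,"wz":0,"claw":-0.2},
    {"tx":0,"ty":0,"tz":0,"wx":0,"wy":0,"wz":0,"claw":-0.2},
  ],
)

```text
t: 6.55
tool_pos: [0.5764, -0.2463, 0.1025]
tcp_rot: [0.998, 0.065, 0.0, 0.0]
contact_force: [0.2, -0.4, 0.5]
finger_gap: 0.0524
grasp_force: 0.0
```

```bash
python3 - <<'E'
from h import *
q=ctrl.camera("wrist");r=ctrl.camera("side")
a=q["pixels"][120:420,130:430]; b=cv2.resize(r["pixels"][100:200,260:360],(300,300),interpolation=cv2.INTER_CUBIC)
cv2.imwrite("pics/g4.png",np.hstack([a,b])[:,:,::-1]); print(ctrl.state()["finger_gap"],ctrl.state()["tool_pos"])
E
```

```text
0.05245673016181697 [ 0.57642749 -0.24625894  0.10247201]
```

View pics/g4.png

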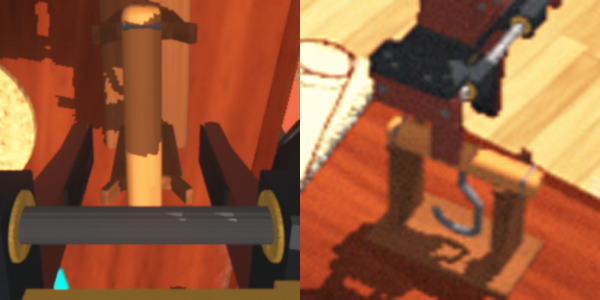

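The grip is between the open fingers, centred. In the side view the near fingertip ends at about row 155; I'll turn that into a height.

```bash
python3 - <<'E'
from h import *
r=ctrl.camera("side");w=ctrl.camera("wrist");s=ctrl.state();T=np.array(s["tool_pos"]);m=R.from_quat(s["tcp_rot"])
for z in(.019,.01,0,-.01,-.02):
  print(z,[proj(r,T+m.apply([x,-.04,z])).round(1) for x in(-.01,.01)],[proj(w,T+m.apply([.01,y,z])).round(1)-[130,120] for y in(-.04,-.026,.026,.04)])
E
```

```text
0.019 [array([309.3, 169. ]), array([301.7, 165.8])] [array([75.9, 99.9]), array([99.7, 99.9]), array([188.2,  99.8]), array([212. ,  99.7])]
0.01 [array([309.5, 166.2]), array([301.8, 163. ])] [array([ 72.9, 104.9]), array([ 97.8, 104.9]), array([190. , 104.8]), array([214.9, 104.8])]
0 [array([309.6, 163.1]), array([301.8, 159.8])] [array([ 69.3, 111.1]), array([ 95.4, 111. ]), array([192.2, 110.9]), array([218.3, 110.9])]
-0.01 [array([309.7, 159.8]), array([301.9, 156.6])] [array([ 65.3, 117.8]), array([ 92.7, 117.8]), array([194.7, 117.7]), array([222.1, 117.7])]
-0.02 [array([309.9, 156.6]), array([302. , 153.3])] [array([ 60.9, 125.4]), array([ 89.8, 125.3]), array([197.4, 125.2]), array([226.4, 125.2])]
```

Both views put the tips about 18 mm behind the nominal TCP. Going 34 mm deeper.

servo_tool(
  targets=[
    {"tx":0,"ty":0,"tz":1.2,"wx":0,"wy":0,"wz":0,"claw":-0.2},
    {"tx":0,"ty":0,"tz":2.4,"wx":0,"wy":0,"wz":0,"claw":-0.2},
    {"tx":0,"ty":0,"tz":3.4,"wx":0,"wy":0,"wz":0,"claw":-0.2},
    {"tx":0,"ty":0,"tz":3.4,"wx":0,"wy":0,"wz":0,"claw":-0.2},
    {"tx":0,"ty":0,"tz":3.4,"wx":0,"wy":0,"wz":0,"claw":1},
    {"tx":0,"ty":0,"tz":3.4,"wx":0,"wy":0,"wz":0,"claw":1},
    {"tx":0,"ty":0,"tz":3.4,"wx":0,"wy":0,"wz":0,"claw":1},
    {"tx":0,"ty":0,"tz":3.4,"wx":0,"wy":0,"wz":0,"claw":1},
    {"tx":0,"ty":0,"tz":3.4,"wx":0,"wy":0,"wz":0,"claw":1},
    {"tx":0,"ty":0,"tz":3.4,"wx":0,"wy":0,"wz":0,"claw":1},
  ],
  force=35,
)

```text
t: 8.0
tool_pos: [0.5766, -0.2462, 0.0688]
tcp_rot: [0.998, 0.065, 0.0, 0.0]
contact_force: [-0.6, 1.3, 3.8]
finger_gap: 0.0196
grasp_force: 35.0
```

Gripped at a 19.6 mm gap. Lifting it straight up.

servo_tool(
  targets=[
    {"tx":0,"ty":0,"tz":-0.8,"wx":0,"wy":0,"wz":0,"claw":1},
    {"tx":0,"ty":0,"tz":-2.2,"wx":0,"wy":0,"wz":0,"claw":1},
    {"tx":0,"ty":0,"tz":-4.5,"wx":0,"wy":0,"wz":0,"claw":1},
    {"tx":0,"ty":0,"tz":-7.5,"wx":0,"wy":0,"wz":0,"claw":1},
    {"tx":0,"ty":0,"tz":-10.5,"wx":0,"wy":0,"wz":0,"claw":1},
    {"tx":0,"ty":0,"tz":-12.5,"wx":0,"wy":0,"wz":0,"claw":1},
    {"tx":0,"ty":0,"tz":-13.5,"wx":0,"wy":0,"wz":0,"claw":1},
    {"tx":0,"ty":0,"tz":-13.5,"wx":0,"wy":0,"wz":0,"claw":1},
    {"tx":0,"ty":0,"tz":-13.5,"wx":0,"wy":0,"wz":0,"claw":1},
  ],
)

```text
t: 9.12
tool_pos: [0.5758, -0.2461, 0.2025]
tcp_rot: [0.998, 0.065, -0.001, -0.0]
contact_force: [-0.2, -0.3, -1.0]
finger_gap: 0.0199
grasp_force: 35.0
```

```bash
python3 - <<'E'
from h import *
np.set_printoptions(precision=4,suppress=True)
s=ctrl.state();T=np.array(s["tool_pos"]);print(s["finger_gap"],s["contact_force"],T)
m=R.from_quat(s["tcp_rot"])
o={}
for cam in("side","top","wrist"):
    p=ctrl.camera(cam)
    for n in("hook","lifter","loop","trivet","cradle","rest"):
        for d in ctrl.place_of(p,n)[:2]:
            o.setdefault(n,[]).append((cam,round(d["score"],2),d["centre"])); 
            z={"hook":T[2]+.0325-.0775,"lifter":T[2]+.0325,"loop":.118,"trivet":0,"cradle":.101,"rest":0}[n]
            X=atz(p,d["centre"],z);print(n,cam,round(d["score"],2),X)
    # predicted from nominal
    print(cam,"pred hook",atz(p,proj(p,T+m.apply([.002,0,-.0325+.0775])),T[2]+.0325-.0775))
X=np.array([.5475,.069,0]);yaw=np.radians(28.4);pre=X-.06*np.array([np.cos(yaw),np.sin(yaw),0]);pre[2]=T[2]
rel(pre,yaw)
E
```

```text
0.019899988960263865 [-0.2147 -0.2721 -1.0369] [ 0.5758 -0.2461  0.2025]
hook side 0.71 [ 0.5812 -0.2496  0.1575]
lifter side 0.91 [ 0.5727 -0.2415  0.235 ]
loop side 0.75 [0.5442 0.0706 0.118 ]
trivet side 0.56 [0.5436 0.0623 0.    ]
cradle side 0.62 [ 0.6772 -0.3878  0.101 ]
cradle side 0.6 [ 0.574  -0.2321  0.101 ]
rest side 0.71 [ 0.413  -0.1015  0.    ]
rest side 0.64 [ 0.5807 -0.2475  0.    ]
side pred hook [ 0.5777 -0.2458  0.1575]
lifter top 0.44 [ 0.563 -0.217  0.235]
loop top 0.96 [0.5478 0.0696 0.118 ]
trivet top 0.72 [ 0.5163 -0.0962  0.    ]
cradle top 0.9 [ 0.3066 -0.1814  0.101 ]
cradle top 0.86 [ 0.5813 -0.2395  0.101 ]
rest top 0.78 [ 0.3106 -0.1791  0.    ]
rest top 0.73 [ 0.5799 -0.2402  0.    ]
top pred hook [ 0.5777 -0.2458  0.1575]
lifter wrist 0.86 [ 0.576  -0.2482  0.235 ]
loop wrist 0.71 [ 0.4927 -0.1422  0.118 ]
trivet wrist 0.62 [ 0.5187 -0.0978  0.    ]
wrist pred hook [ 0.5777 -0.2458  0.1575]
t 10.175 pos [ 0.5765 -0.2462  0.2035] yaw 7.436290841824858 tilt [ 0.0001 -0.     -1.    ]
  cm [ -4.39 -29.49   0.09]
  rotvec [ 0.     -0.0001 -0.3659]
```

Held level. The restore pose is TCP (0.5766, -0.2462, 0.0688) at yaw 7.4°. Moving to the pre-hook pose.

servo_tool(
  targets=[
    {"tx":-0.3,"ty":-2,"tz":0,"wx":0,"wy":0,"wz":-0.03,"claw":1},
    {"tx":-0.9,"ty":-6,"tz":0,"wx":0,"wy":0,"wz":-0.08,"claw":1},
    {"tx":-1.6,"ty":-11,"tz":0,"wx":0,"wy":0,"wz":-0.14,"claw":1},
    {"tx":-2.4,"ty":-16,"tz":0,"wx":0,"wy":0,"wz":-0.2,"claw":1},
    {"tx":-3.2,"ty":-21,"tz":0,"wx":0,"wy":0,"wz":-0.26,"claw":1},
    {"tx":-3.9,"ty":-25.5,"tz":0,"wx":0,"wy":0,"wz":-0.32,"claw":1},
    {"tx":-4.3,"ty":-28.5,"tz":0,"wx":0,"wy":0,"wz":-0.36,"claw":1},
    {"tx":-4.4,"ty":-29.5,"tz":0,"wx":0,"wy":0,"wz":-0.366,"claw":1},
    {"tx":-4.4,"ty":-29.5,"tz":0,"wx":0,"wy":0,"wz":-0.366,"claw":1},
    {"tx":-4.4,"ty":-29.5,"tz":0,"wx":0,"wy":0,"wz":-0.366,"claw":1},
  ],
)

```text
t: 11.42
tool_pos: [0.4951, 0.0388, 0.2033]
tcp_rot: [0.97, 0.244, -0.0, 0.0]
contact_force: [0.4, -1.2, -0.9]
finger_gap: 0.0195
grasp_force: 35.0
```

```bash
python3 - <<'E'
from h import *
np.set_printoptions(precision=4,suppress=True)
s=ctrl.state();T=np.array(s["tool_pos"]);print(s["finger_gap"],T)
m=R.from_quat(s["tcp_rot"])
im=[]
for cam in("side","wrist","top"):
    p=ctrl.camera(cam)
    for n in("hook","loop","lid","lifter"):
        for d in ctrl.place_of(p,n)[:2]:
            z={"hook":T[2]+.0325-.0775,"loop":.118,"lid":.075,"lifter":T[2]+.0325}[n]
            print(n,cam,round(d["score"],2),np.round(d["centre"],1),atz(p,d["centre"],z))
    if cam!="top": im.append(p["pixels"])
print("pred hook",T+m.apply([.002,0,.045]))
a=cv2.resize(im[0][190:300,180:290],(400,400),interpolation=cv2.INTER_CUBIC);b=im[1][10:410,80:480]
cv2.imwrite("pics/h1.png",np.hstack([a,b])[:,:,::-1])
rel(T)
E
```

```text
0.019534956440165247 [0.4951 0.0388 0.2033]
hook side 0.56 [256.2 228.6] [0.5032 0.0362 0.1583]
loop side 0.8 [230.8 240. ] [0.5453 0.0649 0.118 ]
lid side 0.68 [232.3 256.9] [0.5397 0.0725 0.075 ]
lid side 0.57 [258.7 230.3] [ 0.5419 -0.0094  0.075 ]
lifter side 0.92 [257.2 204.7] [0.4932 0.0388 0.2358]
loop wrist 0.58 [274.4 128.7] [0.5454 0.0668 0.118 ]
lid wrist 0.8 [275.7 122.3] [0.5479 0.067  0.075 ]
lifter wrist 0.59 [273.9 276. ] [0.4946 0.0394 0.2358]
loop top 0.9 [203.9 200.4] [0.5452 0.0686 0.118 ]
lid top 0.87 [206.3 200.1] [0.5498 0.0699 0.075 ]
lid top 0.27 [217.1 132.1] [0.7091 0.0506 0.075 ]
pred hook [0.4969 0.0397 0.1583]
t 12.175 pos [0.4946 0.0406 0.2035] yaw 28.407646105660287 tilt [ 0.0001  0.     -1.    ]
  cm [-0.04  0.18  0.02]
```

View pics/h1.png

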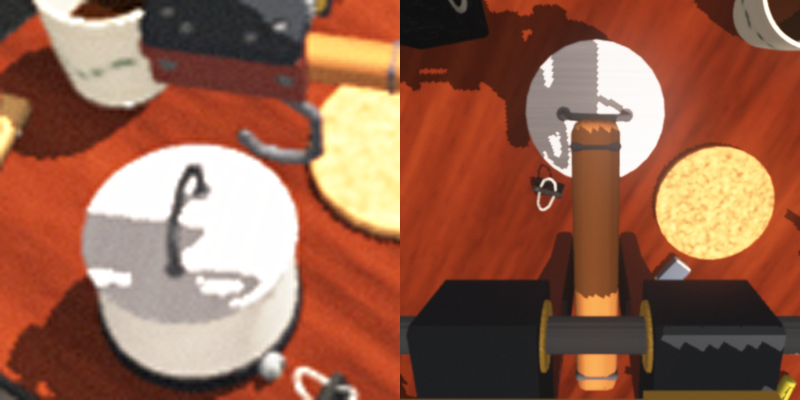

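The hook's mouth faces the loop and is laterally aligned: legs at (565,114) and (628,116), grip at column 597. Descending to hook height, then sliding forward.

servo_tool(
  targets=[
    {"tx":0,"ty":0,"tz":1.5,"wx":0,"wy":0,"wz":0,"claw":1},
    {"tx":0,"ty":0,"tz":3.5,"wx":0,"wy":0,"wz":0,"claw":1},
    {"tx":0,"ty":0,"tz":5.3,"wx":0,"wy":0,"wz":0,"claw":1},
    {"tx":0,"ty":0,"tz":6.2,"wx":0,"wy":0,"wz":0,"claw":1},
    {"tx":0,"ty":0,"tz":6.3,"wx":0,"wy":0,"wz":0,"claw":1},
    {"tx":0,"ty":0,"tz":6.3,"wx":0,"wy":0,"wz":0,"claw":1},
    {"tx":0,"ty":0,"tz":6.3,"wx":0,"wy":0,"wz":0,"claw":1},
  ],
)

```text
t: 13.05
tool_pos: [0.4951, 0.0406, 0.141]
tcp_rot: [0.969, 0.245, 0.001, 0.0]
contact_force: [-0.0, 0.1, -1.4]
finger_gap: 0.0201
grasp_force: 35.0
```

```bash
python3 - <<'E'
from h import *
np.set_printoptions(precision=4,suppress=True)
s=ctrl.state();T=np.array(s["tool_pos"]);m=R.from_quat(s["tcp_rot"])
p=ctrl.camera("side")
for n in("hook","loop"):
    for d in ctrl.place_of(p,n)[:2]:
        z={"hook":T[2]+.0325-.0775,"loop":.118}[n]
        print(n,round(d["score"],2),np.round(d["centre"],1),atz(p,d["centre"],z))
print("pred hook",T+m.apply([.002,0,.045]))
rel([.5456,.068,T[2]],np.radians(28.4))
E
```

```text
hook 0.87 [258.1 253.7] [0.4946 0.0457 0.096 ]
loop 0.67 [230.1 239.2] [0.5477 0.0643 0.118 ]
pred hook [0.4969 0.0416 0.096 ]
t 13.2 pos [0.4949 0.0406 0.1409] yaw 28.403196452383312 tilt [ 0.0009  0.     -1.    ]
  cm [ 5.76 -0.   -0.01]
  rotvec [ 0.0004 -0.0008  0.0001]
```

servo_tool(
  targets=[
    {"tx":0.8,"ty":0,"tz":0,"wx":0,"wy":0,"wz":0,"claw":1},
    {"tx":1.8,"ty":0,"tz":0,"wx":0,"wy":0,"wz":0,"claw":1},
    {"tx":2.8,"ty":0,"tz":0,"wx":0,"wy":0,"wz":0,"claw":1},
    {"tx":3.8,"ty":0,"tz":0,"wx":0,"wy":0,"wz":0,"claw":1},
    {"tx":4.8,"ty":0,"tz":0,"wx":0,"wy":0,"wz":0,"claw":1},
    {"tx":5.4,"ty":0,"tz":0,"wx":0,"wy":0,"wz":0,"claw":1},
    {"tx":5.6,"ty":0,"tz":0,"wx":0,"wy":0,"wz":0,"claw":1},
    {"tx":5.6,"ty":0,"tz":0,"wx":0,"wy":0,"wz":0,"claw":1},
    {"tx":5.6,"ty":0,"tz":0,"wx":0,"wy":0,"wz":0,"claw":1},
  ],
)

```text
t: 14.32
tool_pos: [0.5436, 0.067, 0.1405]
tcp_rot: [0.969, 0.245, -0.0, 0.0]
contact_force: [0.1, -0.2, -1.4]
finger_gap: 0.0196
grasp_force: 35.0
```

```bash
python3 - <<'E'
from h import *
p=ctrl.camera("side");t=ctrl.camera("top")
a=cv2.resize(p["pixels"][190:290,180:280],(400,400),interpolation=cv2.INTER_CUBIC);b=cv2.resize(t["pixels"][150:250,160:260],(400,400),interpolation=cv2.INTER_CUBIC)
cv2.imwrite("pics/h2.png",np.hstack([a,b])[:,:,::-1]);rel([0,0,0])
E
```

```text
t 14.425 pos [0.5437 0.067  0.1405] yaw 28.391807555874976 tilt [-1.32544517e-05 -1.72495877e-04 -9.99999985e-01]
  cm [-51.02 -19.96  14.05]
```

View pics/h2.png

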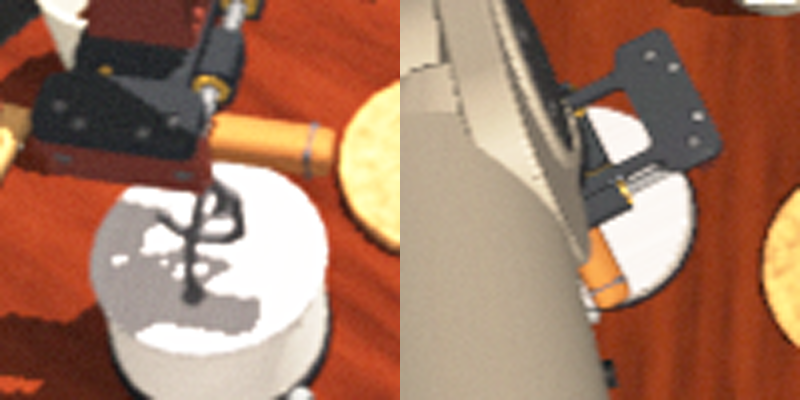

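The hook is through the loop, with its tip at (160,213) left of the loop and its back at (235,215). Raising slowly to take the load; from here I rely on force readings and detections.

servo_tool(
  targets=[
    {"tx":0,"ty":0,"tz":-0.6,"wx":0,"wy":0,"wz":0,"claw":1},
    {"tx":0,"ty":0,"tz":-1.3,"wx":0,"wy":0,"wz":0,"claw":1},
    {"tx":0,"ty":0,"tz":-1.7,"wx":0,"wy":0,"wz":0,"claw":1},
    {"tx":0,"ty":0,"tz":-2.0,"wx":0,"wy":0,"wz":0,"claw":1},
    {"tx":0,"ty":0,"tz":-2.2,"wx":0,"wy":0,"wz":0,"claw":1},
    {"tx":0,"ty":0,"tz":-2.4,"wx":0,"wy":0,"wz":0,"claw":1},
    {"tx":0,"ty":0,"tz":-2.6,"wx":0,"wy":0,"wz":0,"claw":1},
    {"tx":0,"ty":0,"tz":-2.8,"wx":0,"wy":0,"wz":0,"claw":1},
    {"tx":0,"ty":0,"tz":-2.8,"wx":0,"wy":0,"wz":0,"claw":1},
  ],
  force=45,
)

```text
t: 15.55
tool_pos: [0.5439, 0.0672, 0.1685]
tcp_rot: [0.969, 0.245, 0.0, -0.0]
contact_force: [-0.4, 0.7, -4.2]
finger_gap: 0.0197
grasp_force: 45.0
```

```bash
python3 - <<'E'
from h import *
np.set_printoptions(precision=4,suppress=True)
s=ctrl.state();print(s["tool_pos"],s["contact_force"],s["torque"])
p=ctrl.camera("side")
for n in("hook","loop","lid"):
    for d in ctrl.place_of(p,n)[:2]: print(n,round(d["score"],2),np.round(d["centre"],1))
X=np.array([.5456,.068,0])
for dz in(0,.005,.01): print(dz,proj(p,X+[0,0,.118+dz]),proj(p,X+[0,0,.075+dz]))
E
```

```text
[0.5439 0.0672 0.1685] [-0.4024  0.6794 -4.224 ] [-0.0177  0.0606 -0.008 ]
hook 0.74 [228.2 238.1]
loop 0.67 [231.6 233.8]
lid 0.83 [230.7 255.2]
0 [229.5755 240.9589] [231.658  253.8436]
0.005 [229.3237 239.4009] [231.4232 252.391 ]
0.01 [229.0698 237.8301] [231.1865 250.9267]
```

The lid hangs, adding about 3 N. Lifting further, smoothly.

servo_tool(
  targets=[
    {"tx":0,"ty":0,"tz":-0.2,"wx":0,"wy":0,"wz":0,"claw":1},
    {"tx":0,"ty":0,"tz":-0.6,"wx":0,"wy":0,"wz":0,"claw":1},
    {"tx":0,"ty":0,"tz":-1.1,"wx":0,"wy":0,"wz":0,"claw":1},
    {"tx":0,"ty":0,"tz":-1.7,"wx":0,"wy":0,"wz":0,"claw":1},
    {"tx":0,"ty":0,"tz":-2.3,"wx":0,"wy":0,"wz":0,"claw":1},
    {"tx":0,"ty":0,"tz":-2.9,"wx":0,"wy":0,"wz":0,"claw":1},
    {"tx":0,"ty":0,"tz":-3.4,"wx":0,"wy":0,"wz":0,"claw":1},
    {"tx":0,"ty":0,"tz":-3.8,"wx":0,"wy":0,"wz":0,"claw":1},
    {"tx":0,"ty":0,"tz":-4.0,"wx":0,"wy":0,"wz":0,"claw":1},
    {"tx":0,"ty":0,"tz":-4.0,"wx":0,"wy":0,"wz":0,"claw":1},
  ],
)

```text
t: 17.0
tool_pos: [0.5439, 0.0672, 0.2085]
tcp_rot: [0.969, 0.245, 0.0, 0.0]
contact_force: [0.9, 0.8, -5.0]
finger_gap: 0.0195
grasp_force: 45.0
```

```bash
python3 - <<'E'
from h import *
np.set_printoptions(precision=4,suppress=True)
s=ctrl.state();T=np.array(s["tool_pos"]);m=R.from_quat(s["tcp_rot"]);print(T,s["contact_force"],s["torque"])
H=T+m.apply([.002,0,.045]);print("hook pred",H)
o=[]
for cam in("side","wrist","top"):
    p=ctrl.camera(cam)
    for n,z in(("loop",H[2]),("lid",H[2]-.043),("trivet",0),("cooker",0)):
        for d in ctrl.place_of(p,n)[:1]: print(cam,n,round(d["score"],2),np.round(d["centre"],1),atz(p,d["centre"],z))
rel([.517,-.097,T[2]])
E
```

```text
[0.5439 0.0672 0.2085] [ 0.8695  0.8139 -5.0279] [-0.046   0.0134  0.0284]
hook pred [0.5457 0.0681 0.1635]
side loop 0.74 [227.3 223.3] [0.5502 0.0628 0.1635]
side lid 0.75 [227.9 242.9] [0.5435 0.0745 0.1205]
side trivet 0.73 [294.5 232.6] [ 0.5152 -0.0953  0.    ]
side cooker 0.57 [233.  274.2] [0.549  0.0703 0.    ]
wrist loop 0.44 [235.2 240.7] [0.5192 0.0837 0.1635]
wrist trivet 0.84 [387.6 258.1] [ 0.5181 -0.098   0.    ]
top loop 0.75 [201.1 197.6] [0.547  0.0676 0.1635]
top lid 0.94 [203. 198.] [0.5502 0.0704 0.1205]
top trivet 0.95 [276.1 217.8] [ 0.5169 -0.0917  0.    ]
t 17.75 pos [0.5439 0.0672 0.2085] yaw 28.403581980916442 tilt [ 0.  0. -1.]
  cm [-10.18  13.16  -0.01]
```

```bash
python3 - <<'E'
from h import *
p=ctrl.camera("top");q=ctrl.camera("side")
for P,f,roi in((p,"top0",(235,180,320,255)),(q,"side0",(250,195,335,270))):
    i=cv2.imread(f"pics/{f}.png");h=cv2.cvtColor(i,cv2.COLOR_BGR2HSV);m=cv2.inRange(h,(17,60,140),(35,255,255))
    M=m*0;x0,y0,x1,y1=roi;M[y0:y1,x0:x1]=m[y0:y1,x0:x1]
    c=max(cv2.findContours(M,cv2.RETR_EXTERNAL,cv2.CHAIN_APPROX_NONE)[0],key=cv2.contourArea)
    W=np.array([atz(P,u,.01)[:2] for u in cv2.convexHull(c)[:,0]]).astype(np.float32);print(f,cv2.minEnclosingCircle(W*1000))
E
```

```text
top0 ((519.9146118164062, -93.8516845703125), 64.4747314453125)
side0 ((517.7366333007812, -95.51785278320312), 64.84550476074219)
```

servo_tool(
  targets=[
    {"tx":-0.01,"ty":0.02,"tz":0,"wx":0,"wy":0,"wz":0,"claw":1},
    {"tx":-0.09,"ty":0.11,"tz":0,"wx":0,"wy":0,"wz":0,"claw":1},
    {"tx":-0.27,"ty":0.35,"tz":0,"wx":0,"wy":0,"wz":0,"claw":1},
    {"tx":-0.59,"ty":0.76,"tz":0,"wx":0,"wy":0,"wz":0,"claw":1},
    {"tx":-1.06,"ty":1.36,"tz":0,"wx":0,"wy":0,"wz":0,"claw":1},
    {"tx":-1.66,"ty":2.13,"tz":0,"wx":0,"wy":0,"wz":0,"claw":1},
    {"tx":-2.4,"ty":3.08,"tz":0,"wx":0,"wy":0,"wz":0,"claw":1},
    {"tx":-3.23,"ty":4.15,"tz":0,"wx":0,"wy":0,"wz":0,"claw":1},
    {"tx":-4.15,"ty":5.33,"tz":0,"wx":0,"wy":0,"wz":0,"claw":1},
    {"tx":-5.1,"ty":6.55,"tz":0,"wx":0,"wy":0,"wz":0,"claw":1},
  ],
)

```text
t: 19.1
tool_pos: [0.53, -0.0159, 0.2085]
tcp_rot: [0.969, 0.245, 0.0, 0.0]
contact_force: [-0.4, -0.2, -3.9]
finger_gap: 0.0198
grasp_force: 45.0
```

servo_tool(
  targets=[
    {"tx":-0.95,"ty":1.22,"tz":0,"wx":0,"wy":0,"wz":0,"claw":1},
    {"tx":-1.87,"ty":2.4,"tz":0,"wx":0,"wy":0,"wz":0,"claw":1},
    {"tx":-2.7,"ty":3.47,"tz":0,"wx":0,"wy":0,"wz":0,"claw":1},
    {"tx":-3.44,"ty":4.42,"tz":0,"wx":0,"wy":0,"wz":0,"claw":1},
    {"tx":-4.04,"ty":5.19,"tz":0,"wx":0,"wy":0,"wz":0,"claw":1},
    {"tx":-4.51,"ty":5.79,"tz":0,"wx":0,"wy":0,"wz":0,"claw":1},
    {"tx":-4.83,"ty":6.2,"tz":0,"wx":0,"wy":0,"wz":0,"claw":1},
    {"tx":-5.01,"ty":6.44,"tz":0,"wx":0,"wy":0,"wz":0,"claw":1},
    {"tx":-5.09,"ty":6.53,"tz":0,"wx":0,"wy":0,"wz":0,"claw":1},
    {"tx":-5.1,"ty":6.55,"tz":0,"wx":0,"wy":0,"wz":0,"claw":1},
  ],
)

```text
t: 20.35
tool_pos: [0.5166, -0.0963, 0.2085]
tcp_rot: [0.969, 0.246, 0.0, -0.0]
contact_force: [0.1, 0.0, -3.4]
finger_gap: 0.0198
grasp_force: 45.0
```

```bash
python3 - <<'E'
from h import *
np.set_printoptions(precision=4,suppress=True)
s=ctrl.state();T=np.array(s["tool_pos"]);m=R.from_quat(s["tcp_rot"]);print(T,s["contact_force"],s["torque"])
H=T+m.apply([.002,0,.045]);print("hook pred",H)
for cam in("side","wrist","top"):
    p=ctrl.camera(cam);save(p,"c_"+cam)
    for n,z in(("loop",H[2]),("lid",H[2]-.043),("trivet",0),("eraser",0)):
        for d in ctrl.place_of(p,n)[:1]: print(cam,n,round(d["score"],2),np.round(d["centre"],1),atz(p,d["centre"],z))
E
```

```text
[ 0.5166 -0.0963  0.2085] [ 0.13    0.0085 -3.4201] [-0.044   0.0009 -0.041 ]
hook pred [ 0.5183 -0.0954  0.1635]
side loop 0.74 [295.9 180.3] [ 0.5179 -0.1015  0.1635]
side lid 0.9 [294.7 196.6] [ 0.5163 -0.096   0.1205]
side trivet 0.92 [298.4 233.7] [ 0.5065 -0.0983  0.    ]
side eraser 0.79 [333.4 254.1] [ 0.4136 -0.1016  0.    ]
wrist trivet 0.67 [106.8 155.7] [0.4475 0.0735 0.    ]
wrist eraser 0.56 [240.1 246.3] [ 0.4217 -0.1016  0.    ]
```

Over the trivet. Lowering smoothly most of the way.

servo_tool(
  targets=[
    {"tx":0,"ty":0,"tz":0.1,"wx":0,"wy":0,"wz":0,"claw":1},
    {"tx":0,"ty":0,"tz":0.5,"wx":0,"wy":0,"wz":0,"claw":1},
    {"tx":0,"ty":0,"tz":1.4,"wx":0,"wy":0,"wz":0,"claw":1},
    {"tx":0,"ty":0,"tz":2.7,"wx":0,"wy":0,"wz":0,"claw":1},
    {"tx":0,"ty":0,"tz":4.2,"wx":0,"wy":0,"wz":0,"claw":1},
    {"tx":0,"ty":0,"tz":5.7,"wx":0,"wy":0,"wz":0,"claw":1},
    {"tx":0,"ty":0,"tz":7.0,"wx":0,"wy":0,"wz":0,"claw":1},
    {"tx":0,"ty":0,"tz":7.9,"wx":0,"wy":0,"wz":0,"claw":1},
    {"tx":0,"ty":0,"tz":8.4,"wx":0,"wy":0,"wz":0,"claw":1},
    {"tx":0,"ty":0,"tz":8.6,"wx":0,"wy":0,"wz":0,"claw":1},
  ],
)

```text
t: 22.35
tool_pos: [0.5166, -0.0965, 0.1224]
tcp_rot: [0.969, 0.245, 0.0, 0.0]
contact_force: [0.5, -0.3, -2.7]
finger_gap: 0.0195
grasp_force: 45.0
```

servo_tool(
  targets=[
    {"tx":0,"ty":0,"tz":0.05,"wx":0,"wy":0,"wz":0,"claw":1},
    {"tx":0,"ty":0,"tz":0.1,"wx":0,"wy":0,"wz":0,"claw":1},
  ],
)

```text
t: 22.6
tool_pos: [0.5168, -0.0966, 0.1218]
tcp_rot: [0.969, 0.245, 0.0, 0.0]
contact_force: [-0.6, 0.6, -4.0]
finger_gap: 0.0193
grasp_force: 45.0
```

```bash
python3 - <<'E'
from h import *
np.set_printoptions(precision=4,suppress=True)
s=ctrl.state();T=np.array(s["tool_pos"]);m=R.from_quat(s["tcp_rot"]);print(T,s["contact_force"],s["torque"])
H=T+m.apply([.002,0,.045]);print("hook pred",H)
for cam in("side","wrist","top"):
    p=ctrl.camera(cam)
    for n,z in(("loop",H[2]),("lid",H[2]-.043),("trivet",0)):
        for d in ctrl.place_of(p,n)[:1]: print(cam,n,round(d["score"],2),np.round(d["centre"],1),atz(p,d["centre"],z))
    if cam=="side":
        h=cv2.cvtColor(p["pixels"],cv2.COLOR_RGB2HSV);M=h[:,:,0]*0;M[190:280,240:350]=cv2.inRange(h,(17,60,140),(35,255,255))[190:280,240:350]
        ys,xs=np.where(M);W=np.array([atz(p,u,.01)[:2] for u in zip(xs,ys)]);r=W-[.5185,-.0955]
        a=np.degrees(np.arctan2(r[:,1],r[:,0]));print({int(k):int((abs((a-k+180)%360-180)<15).sum()) for k in range(-180,180,30)})
E
```

```text
[ 0.5168 -0.0966  0.1218] [-0.5883  0.6438 -4.0336] [-0.066   0.0287  0.0019]
hook pred [ 0.5186 -0.0957  0.0768]
side loop 0.78 [292.3 208.3] [ 0.5233 -0.0972  0.0768]
side lid 0.66 [293.5 224.4] [ 0.5151 -0.0913  0.0338]
side trivet 0.69 [296.5 232.8] [ 0.5114 -0.0976  0.    ]
{-180: 73, -150: 43, -120: 5, -90: 0, -60: 0, -30: 0, 0: 0, 30: 0, 60: 0, 90: 0, 120: 3, 150: 48}
```

servo_tool(
  targets=[
    {"tx":0,"ty":0,"tz":0.1,"wx":0,"wy":0,"wz":0,"claw":1},
    {"tx":0,"ty":0,"tz":0.25,"wx":0,"wy":0,"wz":0,"claw":1},
    {"tx":0,"ty":0,"tz":0.4,"wx":0,"wy":0,"wz":0,"claw":1},
    {"tx":0,"ty":0,"tz":0.55,"wx":0,"wy":0,"wz":0,"claw":1},
    {"tx":0,"ty":0,"tz":0.7,"wx":0,"wy":0,"wz":0,"claw":1},
    {"tx":0,"ty":0,"tz":0.85,"wx":0,"wy":0,"wz":0,"claw":1},
    {"tx":0,"ty":0,"tz":1.0,"wx":0,"wy":0,"wz":0,"claw":1},
    {"tx":0,"ty":0,"tz":1.1,"wx":0,"wy":0,"wz":0,"claw":1},
    {"tx":0,"ty":0,"tz":1.2,"wx":0,"wy":0,"wz":0,"claw":1},
    {"tx":0,"ty":0,"tz":1.3,"wx":0,"wy":0,"wz":0,"claw":1},
  ],
)

```text
t: 24.45
tool_pos: [0.5165, -0.0965, 0.1084]
tcp_rot: [0.969, 0.245, 0.0, 0.0]
contact_force: [-0.1, -0.5, -3.5]
finger_gap: 0.0199
grasp_force: 45.0
```

servo_tool(
  targets=[
    {"tx":0,"ty":0,"tz":0.1,"wx":0,"wy":0,"wz":0,"claw":1},
    {"tx":0,"ty":0,"tz":0.2,"wx":0,"wy":0,"wz":0,"claw":1},
    {"tx":0,"ty":0,"tz":0.3,"wx":0,"wy":0,"wz":0,"claw":1},
    {"tx":0,"ty":0,"tz":0.4,"wx":0,"wy":0,"wz":0,"claw":1},
    {"tx":0,"ty":0,"tz":0.5,"wx":0,"wy":0,"wz":0,"claw":1},
    {"tx":0,"ty":0,"tz":0.6,"wx":0,"wy":0,"wz":0,"claw":1},
    {"tx":0,"ty":0,"tz":0.7,"wx":0,"wy":0,"wz":0,"claw":1},
    {"tx":0,"ty":0,"tz":0.8,"wx":0,"wy":0,"wz":0,"claw":1},
    {"tx":0,"ty":0,"tz":0.9,"wx":0,"wy":0,"wz":0,"claw":1},
    {"tx":0,"ty":0,"tz":0.9,"wx":0,"wy":0,"wz":0,"claw":1},
  ],
)

```text
t: 25.7
tool_pos: [0.5164, -0.0966, 0.0994]
tcp_rot: [0.969, 0.245, -0.0, -0.0]
contact_force: [-0.0, 1.0, -1.2]
finger_gap: 0.0197
grasp_force: 45.0
```

```bash
python3 - <<'E'
from h import *
np.set_printoptions(precision=4,suppress=True)
F=[]
p=ctrl.camera("side")
for n,z in(("loop",.059),("lid",.016),("hook",.055)):
    for d in ctrl.place_of(p,n)[:1]: print(n,round(d["score"],2),np.round(d["centre"],1),atz(p,d["centre"],z))
for i in range(4): F.append(ctrl.state()["contact_force"]); ctrl.camera("side")
print(np.array(F)); rel([0,0,0])
E
```

```text
loop 0.78 [294.1 215.1] [ 0.5177 -0.0964  0.059 ]
lid 0.94 [293.  230.3] [ 0.5144 -0.0886  0.016 ]
hook 0.69 [290.9 216.5] [ 0.5227 -0.0917  0.055 ]
[[ 0.5558  0.0153 -0.4539]
 [-0.6232  0.1054 -0.8641]
 [ 0.0183 -0.2435 -0.5918]
 [-0.5927 -0.1262 -0.8516]]
t 26.1 pos [ 0.5165 -0.0965  0.0995] yaw 28.406451716400145 tilt [ 0.0001 -0.     -1.    ]
  cm [-40.84 -33.06   9.94]
```

The lid is down and the load is off. Lowering to mid-window, then backing the hook out.

servo_tool(
  targets=[
    {"tx":0,"ty":0,"tz":0.5,"wx":0,"wy":0,"wz":0,"claw":1},
    {"tx":0,"ty":0,"tz":1.0,"wx":0,"wy":0,"wz":0,"claw":1},
    {"tx":0,"ty":0,"tz":1.5,"wx":0,"wy":0,"wz":0,"claw":1},
    {"tx":0,"ty":0,"tz":1.7,"wx":0,"wy":0,"wz":0,"claw":1},
    {"tx":0,"ty":0,"tz":1.7,"wx":0,"wy":0,"wz":0,"claw":1},
    {"tx":0,"ty":0,"tz":1.7,"wx":0,"wy":0,"wz":0,"claw":1},
  ],
)

```text
t: 26.85
tool_pos: [0.5166, -0.0966, 0.0826]
tcp_rot: [0.969, 0.245, 0.0, 0.0]
contact_force: [-0.4, -0.1, -1.8]
finger_gap: 0.0201
grasp_force: 45.0
```

servo_tool(
  targets=[
    {"tx":-0.5,"ty":0,"tz":0,"wx":0,"wy":0,"wz":0,"claw":1},
    {"tx":-1.2,"ty":0,"tz":0,"wx":0,"wy":0,"wz":0,"claw":1},
    {"tx":-2.0,"ty":0,"tz":0,"wx":0,"wy":0,"wz":0,"claw":1},
    {"tx":-2.8,"ty":0,"tz":0,"wx":0,"wy":0,"wz":0,"claw":1},
    {"tx":-3.6,"ty":0,"tz":0,"wx":0,"wy":0,"wz":0,"claw":1},
    {"tx":-4.4,"ty":0,"tz":0,"wx":0,"wy":0,"wz":0,"claw":1},
    {"tx":-5.2,"ty":0,"tz":0,"wx":0,"wy":0,"wz":0,"claw":1},
    {"tx":-5.5,"ty":0,"tz":0,"wx":0,"wy":0,"wz":0,"claw":1},
    {"tx":-5.5,"ty":0,"tz":0,"wx":0,"wy":0,"wz":0,"claw":1},
  ],
)

```text
t: 27.98
tool_pos: [0.4681, -0.1228, 0.0825]
tcp_rot: [0.969, 0.245, 0.0, 0.0]
contact_force: [1.5, 0.3, -1.2]
finger_gap: 0.0196
grasp_force: 45.0
```

```bash
python3 - <<'E'
from h import *
np.set_printoptions(precision=4,suppress=True)
for cam in("side","wrist","top"):
    p=ctrl.camera(cam)
    for n,z in(("loop",.059),("lid",.016),("hook",.037),("trivet",0),("eraser",0)):
        for d in ctrl.place_of(p,n)[:1]: print(cam,n,round(d["score"],2),np.round(d["centre"],1),atz(p,d["centre"],z))
rel([0,0,0])
E
```

```text
side loop 0.66 [294.3 215.2] [ 0.5172 -0.0965  0.059 ]
side hook 0.7 [317.1 225.2] [ 0.4721 -0.1193  0.037 ]
side eraser 0.64 [335.1 252.8] [ 0.4127 -0.1067  0.    ]
wrist loop 0.91 [274.1 138.4] [ 0.518  -0.0959  0.059 ]
wrist lid 0.83 [277.  130.6] [ 0.5199 -0.097   0.016 ]
wrist trivet 0.3 [274.8 275.2] [ 0.4168 -0.1508  0.    ]
wrist eraser 0.93 [219.3 246. ] [ 0.4184 -0.1001  0.    ]
top loop 0.95 [277.3 213.6] [ 0.5237 -0.0942  0.059 ]
top lid 0.77 [275.8 216.9] [ 0.5183 -0.0909  0.016 ]
t 28.875 pos [ 0.4681 -0.1227  0.0825] yaw 28.40686110567116 tilt [ 0. -0. -1.]
  cm [-35.34 -33.06   8.25]
```

Unhooked: the lid is at (0.519,-0.095) and the trivet at (0.5185,-0.0955). Raising and returning above the rest.

servo_tool(
  targets=[
    {"tx":0,"ty":0,"tz":-1,"wx":0,"wy":0,"wz":0,"claw":1},
    {"tx":0,"ty":0,"tz":-3,"wx":0,"wy":0,"wz":0,"claw":1},
    {"tx":0,"ty":0,"tz":-6,"wx":0,"wy":0,"wz":0,"claw":1},
    {"tx":0,"ty":0,"tz":-9,"wx":0,"wy":0,"wz":0,"claw":1},
    {"tx":0,"ty":0,"tz":-11.5,"wx":0,"wy":0,"wz":0,"claw":1},
    {"tx":0,"ty":0,"tz":-12.3,"wx":0,"wy":0,"wz":0,"claw":1},
    {"tx":0,"ty":0,"tz":-12.3,"wx":0,"wy":0,"wz":0,"claw":1},
  ],
)

```text
t: 29.75
tool_pos: [0.4682, -0.1227, 0.2057]
tcp_rot: [0.969, 0.245, 0.0, 0.0]
contact_force: [-0.2, 0.4, -0.9]
finger_gap: 0.0199
grasp_force: 45.0
```

servo_tool(
  targets=[
    {"tx":0.3,"ty":1.5,"tz":0,"wx":0,"wy":0,"wz":0.04,"claw":1},
    {"tx":0.9,"ty":4,"tz":0,"wx":0,"wy":0,"wz":0.1,"claw":1},
    {"tx":1.6,"ty":7,"tz":0,"wx":0,"wy":0,"wz":0.17,"claw":1},
    {"tx":2.4,"ty":10.5,"tz":0,"wx":0,"wy":0,"wz":0.25,"claw":1},
    {"tx":3.1,"ty":13.5,"tz":0,"wx":0,"wy":0,"wz":0.32,"claw":1},
    {"tx":3.5,"ty":15.3,"tz":0,"wx":0,"wy":0,"wz":0.36,"claw":1},
    {"tx":3.7,"ty":16,"tz":0,"wx":0,"wy":0,"wz":0.366,"claw":1},
    {"tx":3.7,"ty":16,"tz":0,"wx":0,"wy":0,"wz":0.366,"claw":1},
    {"tx":3.7,"ty":16,"tz":0,"wx":0,"wy":0,"wz":0.366,"claw":1},
    {"tx":3.7,"ty":16,"tz":0,"wx":0,"wy":0,"wz":0.366,"claw":1},
  ],
)

```text
t: 31.0
tool_pos: [0.5765, -0.2453, 0.2056]
tcp_rot: [0.998, 0.065, 0.0, -0.0]
contact_force: [-0.2, 0.7, -1.7]
finger_gap: 0.02
grasp_force: 45.0
```

```bash
python3 - <<'E'
from h import *
np.set_printoptions(precision=4,suppress=True)
s=ctrl.state();T=np.array(s["tool_pos"])
for cam in("side","wrist"):
    p=ctrl.camera(cam)
    for n,z in(("lifter",T[2]+.0325),("lid",.016),("loop",.059)):
        for d in ctrl.place_of(p,n)[:1]: print(cam,n,round(d["score"],2),np.round(d["centre"],1),atz(p,d["centre"],z))
rel([.5766,-.2462,.0688],np.radians(7.43))
E
```

```text
side lifter 0.85 [317.8 103.1] [ 0.5746 -0.2471  0.2381]
side lid 0.75 [293.5 227.3] [ 0.5187 -0.0959  0.016 ]
side loop 0.7 [294.  213.8] [ 0.5201 -0.0991  0.059 ]
wrist lifter 0.59 [277.3 273.9] [ 0.578  -0.2472  0.2381]
wrist lid 0.86 [131.9 209.4] [ 0.5224 -0.0974  0.016 ]
wrist loop 0.58 [114.2 227.9] [ 0.5165 -0.0969  0.059 ]
t 31.4 pos [ 0.5768 -0.2458  0.2055] yaw 7.433740167498558 tilt [ 0.0001 -0.     -1.    ]
  cm [-0.02  0.04 13.67]
  rotvec [ 0.     -0.0001  0.0001]
```

servo_tool(
  targets=[
    {"tx":0,"ty":0.04,"tz":1.5,"wx":0,"wy":0,"wz":0,"claw":1},
    {"tx":0,"ty":0.04,"tz":4,"wx":0,"wy":0,"wz":0,"claw":1},
    {"tx":0,"ty":0.04,"tz":7,"wx":0,"wy":0,"wz":0,"claw":1},
    {"tx":0,"ty":0.04,"tz":9.8,"wx":0,"wy":0,"wz":0,"claw":1},
    {"tx":0,"ty":0.04,"tz":11.6,"wx":0,"wy":0,"wz":0,"claw":1},
    {"tx":0,"ty":0.04,"tz":12.5,"wx":0,"wy":0,"wz":0,"claw":1},
    {"tx":0,"ty":0.04,"tz":13,"wx":0,"wy":0,"wz":0,"claw":1},
    {"tx":0,"ty":0.04,"tz":13.3,"wx":0,"wy":0,"wz":0,"claw":1},
    {"tx":0,"ty":0.04,"tz":13.5,"wx":0,"wy":0,"wz":0,"claw":1},
    {"tx":0,"ty":0.04,"tz":13.5,"wx":0,"wy":0,"wz":0,"claw":1},
  ],
)

```text
t: 32.65
tool_pos: [0.577, -0.2463, 0.0708]
tcp_rot: [0.998, 0.065, 0.0, 0.0]
contact_force: [-0.8, -0.0, -0.9]
finger_gap: 0.0198
grasp_force: 45.0
```

servo_tool(
  targets=[
    {"tx":0,"ty":0,"tz":0.1,"wx":0,"wy":0,"wz":0,"claw":1},
    {"tx":0,"ty":0,"tz":0.2,"wx":0,"wy":0,"wz":0,"claw":1},
    {"tx":0,"ty":0,"tz":0.2,"wx":0,"wy":0,"wz":0,"claw":1},
  ],
)

```text
t: 33.02
tool_pos: [0.577, -0.2463, 0.0688]
tcp_rot: [0.998, 0.065, 0.0, 0.0]
contact_force: [-0.9, 0.6, 1.2]
finger_gap: 0.0196
grasp_force: 45.0
```

It rests on the fork floors. Releasing and withdrawing straight up.

servo_tool(
  targets=[
    {"tx":0,"ty":0,"tz":0,"wx":0,"wy":0,"wz":0,"claw":-0.2},
    {"tx":0,"ty":0,"tz":0,"wx":0,"wy":0,"wz":0,"claw":-0.2},
    {"tx":0,"ty":0,"tz":0,"wx":0,"wy":0,"wz":0,"claw":-0.2},
    {"tx":0,"ty":0,"tz":0,"wx":0,"wy":0,"wz":0,"claw":-0.2},
    {"tx":0,"ty":0,"tz":0,"wx":0,"wy":0,"wz":0,"claw":-0.2},
    {"tx":0,"ty":0,"tz":0,"wx":0,"wy":0,"wz":0,"claw":-0.2},
  ],
)

```text
t: 33.78
tool_pos: [0.5768, -0.2463, 0.0685]
tcp_rot: [0.998, 0.065, 0.0, 0.0]
contact_force: [0.5, -0.3, -0.8]
finger_gap: 0.0527
grasp_force: 0.0
```

servo_tool(
  targets=[
    {"tx":0,"ty":0,"tz":-1,"wx":0,"wy":0,"wz":0,"claw":-0.2},
    {"tx":0,"ty":0,"tz":-3,"wx":0,"wy":0,"wz":0,"claw":-0.2},
    {"tx":0,"ty":0,"tz":-6,"wx":0,"wy":0,"wz":0,"claw":-0.2},
    {"tx":0,"ty":0,"tz":-10,"wx":0,"wy":0,"wz":0,"claw":-0.2},
    {"tx":0,"ty":0,"tz":-14,"wx":0,"wy":0,"wz":0,"claw":-0.2},
    {"tx":0,"ty":0,"tz":-17,"wx":0,"wy":0,"wz":0,"claw":-0.2},
    {"tx":0,"ty":0,"tz":-18,"wx":0,"wy":0,"wz":0,"claw":-0.2},
    {"tx":0,"ty":0,"tz":-18,"wx":0,"wy":0,"wz":0,"claw":-0.2},
    {"tx":0,"ty":0,"tz":-18,"wx":0,"wy":0,"wz":0,"claw":-0.2},
  ],
)

```text
t: 34.9
tool_pos: [0.576, -0.246, 0.2471]
tcp_rot: [0.998, 0.065, -0.001, -0.0]
contact_force: [-0.7, 0.1, -0.4]
finger_gap: 0.0524
grasp_force: 0.0
```

```bash
python3 - <<'E'
from h import *
np.set_printoptions(precision=4,suppress=True)
for cam in("side","wrist","top"):
    p=ctrl.camera(cam)
    for n,z in dict(lifter=.101,hook=.0235,lid=.016,loop=.059,trivet=0,eraser=0,clip=0,mug=0,stamp=0).items():
        for d in ctrl.place_of(p,n)[:1]: print(cam,n,round(d["score"],2),np.round(d["centre"],1),atz(p,d["centre"],z))
rel([0,0,0]);print(ctrl.state()["finger_gap"])
E
```

```text
side lifter 0.83 [314.9 152.9] [ 0.5724 -0.243   0.101 ]
side hook 0.78 [311.5 174.1] [ 0.5811 -0.246   0.0235]
side lid 0.59 [294.5 227.1] [ 0.5173 -0.0977  0.016 ]
side loop 0.84 [295.5 214.6] [ 0.5162 -0.0994  0.059 ]
side eraser 0.68 [331.6 254.6] [ 0.4159 -0.0982  0.    ]
side clip 0.63 [269. 301.] [0.4496 0.0717 0.    ]
side mug 0.7 [219.3 203.3] [ 0.7074 -0.0534  0.    ]
side stamp 0.85 [179.4 230.7] [0.7213 0.061  0.    ]
wrist lifter 0.84 [274.8 185.7] [ 0.5779 -0.2463  0.101 ]
wrist lid 0.88 [142.6 202.7] [ 0.5176 -0.0944  0.016 ]
wrist eraser 0.66 [148.  271.4] [ 0.419  -0.0984  0.    ]
wrist clip 0.64 [ 15.8 234.1] [0.4499 0.0703 0.    ]
wrist mug 0.93 [114.4  23.2] [ 0.7119 -0.0532  0.    ]
wrist stamp 0.57 [  9.7 158.9] [0.5468 0.0707 0.    ]
top lifter 0.53 [344.4 192.4] [ 0.5728 -0.2441  0.101 ]
top hook 0.72 [339.9 192.3] [ 0.5815 -0.2448  0.0235]
top lid 0.84 [272.7 216.2] [ 0.5198 -0.0833  0.016 ]
top loop 0.92 [275.1 213.9] [ 0.5229 -0.0891  0.059 ]
top trivet 0.71 [344.2 188.5] [ 0.5939 -0.2586  0.    ]
top eraser 0.48 [276.4 254.5] [ 0.427  -0.0947  0.    ]
top clip 0.5 [206.5 243.4] [0.45  0.077 0.   ]
top mug 0.8 [261.5 137.1] [ 0.7174 -0.0503  0.    ]
top stamp 0.56 [214.4 134. ] [0.722  0.0672 0.    ]
t 36.4 pos [ 0.5768 -0.2462  0.2485] yaw 7.434884186861612 tilt [ 0. -0. -1.]
  cm [-54.01 -31.88  24.84]
0.05240656985922156
```

The lifter is back in its rest, the lid is in the middle of the trivet, and the bystanders haven't moved. Handing in.

```bash
python3 -c "
from station import ctrl; print(ctrl.close_job())"
```

```text
the job is handed in; nothing more can be done
None
```

The job is handed in at about 36 s of the 58 s allowed: the lid lies flat within a few mm of the trivet's centre, the lifter is back in its rest, and camera checks show the eraser, clip, mug and stamp still in place. The first grasp closed on nothing because the fingertips sit about 37 mm higher than stated. No verdict was returned.

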